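Index the turret stop and set the tube against it

TASK

Set the tube stop to its longest arm: draw the sprung knob upward, turn the turret until the longest arm faces the tube, and let the key snap fully home in its new notch, handling the knob without force. Then slide the tube along its rails gently up against that arm and leave it lying there, with your hand off everything and the other parts on the bench left where they are.

Things in the scene. Friction and masses are not known exactly. Their poses are not given: they have to be found in the camera images.
- fixture: Fixed tube-stop fixture. Origin on the bench top (z = 0), under its dark base plate 110 x 400 x 12 mm (x, y, z; y = -220 to +180 mm). Local x runs across the tube, y along it towards the turret, whose upright axis is at local (0, 120) mm. Two aluminium rails along y (y = -214 to +26 mm, 36 mm wide over both, tops 42 mm, undersides 28 mm over the bench) carry the tube.
- turret: Turret with its knob, one moving piece 100 mm high. Origin on its axis, at bench height when seated; axes as the fixture's at turret_turn 0. At 47 to 61 mm height three steel arms reach out to rounded pads: short, 42 mm from the axis (along local -y, facing the tube at the start), middle, 58 mm (towards +x-y), longest, 78 mm (towards -x-y); 60 degrees between neighbours.
- stop_tip (a point): End of the longest arm's pad, 78 mm from the turret's axis and 54 mm high, which turns and lifts with the turret. The pad is rounded about the turret's axis, 46 mm wide, 16 mm high; the tube may press on it with a few newtons, never 20 N.
- key_tip (a point): Outer end of the steel key (8 mm wide, underside 32 mm high when seated) that sticks out along the turret's local +y to 37.5 mm from its axis. It locks in notches 10.5 mm wide, square-edged, in two concentric rings round the turret's foot (rim tops 40 mm high): the home notch in the inner ring; two more in the outer ring, about 60 degrees either way.
- knob_grip (a point): Where to pinch the knob: on the turret's axis, 88 mm over its origin. The knob is a black plastic bar 50 mm long (local x), 16 mm thick (local y), 66 to 100 mm high, on a disc 44 mm across. A pinch of 15 to 25 N holds it; the contact forces of both fingers on it, pinch and push added up, must stay under 70 N.
- turret_lift (a joint): How far the turret is drawn up, m: 0 fully home in a notch, about 0.008 with the key resting on the rims, 0.018 at the end stop. A spring pulls down: 9 N of pull starts it, about 12 N holds it at 0.010. Lift it 0.009 or more to turn it. Let go off a notch, it rests on the rim and can be turned there with loose fingers; free to slide down, it snaps into a notch it passes over.
- turret_turn (a joint): Angle of the turret, rad, anticlockwise positive seen from above; 0 at the start in the home notch, stops at -1.5 and +1.5. The longest arm faces the tube at about +1.05. The outer ring is clamped a little differently each day: the new notch lies anywhere from +0.85 to +1.25 and takes the key only within 0.04 rad, so feel for it. Elsewhere the rim is flat.
- turret_axis (a point): Fixed point on the turret's axis at the height of the tube's centre line (54 mm over the bench); axes as the fixture's. The tube's centre line points at it along local y.
- tube: Loose stainless tube, 34 mm outside diameter, 160 mm long, 0.18 to 0.35 kg. Origin at its centre, local y along its length. It lies on the two rails, centre line 54 mm over the bench, and slides along them. Its sides are free to be pinched from above; the rails come up to 12 mm below its centre line.
- tube_end (a point): Centre of the tube's end face that looks towards the turret (80 mm along local y from the tube's origin). Against the longest arm it lies 78 mm from the turret's axis; it starts 35 to 90 mm short of that.
- bin: Bystander: orange open stock bin, 100 x 150 x 60 mm, origin under its centre, on the far side of the fixture.
- reducer: Bystander: steel concentric reducer standing on its 48 mm end, 58 mm high, origin under its centre.
- coupling: Bystander: steel pipe coupling standing on end, 46 mm across, 42 mm high, origin under its centre, on the robot's side of the fixture.
- carton: Bystander: cardboard carton 80 x 60 x 50 mm, origin under its centre.
Not all that is in view belongs to the job. Of the things shaped like the tube, the stainless one is meant.

How it is judged:
By the outcome, as a careful person would: the job done as asked, in the order asked, and still so for the second after the job is handed in, with the robot touching nothing.
It also fails if it takes over 64 s, if anything falls off the work surface, if the arm or the gripper's body presses on something with over 40 N, if the wrist force passes 120 N, or if a joint passes its speed limit or range.

ROBOT

A 7-joint arm with a two-finger parallel gripper is mounted at the origin on the work surface. World frame = base frame: x ahead of the robot, y to its left, z up, the work surface at z = 0. Lengths are in m, angles in rad, forces in N, time in s.
With the tool pointing down it reaches from about 0.425 to 0.875 m from the base axis. Payload 4.7 kg.
Tool frame: the origin (TCP) lies on the mounting face of the last link; the fingertips stand 182 mm ahead of it and the grasp point (between the pads) lies ahead of it (robot.grasp_offset is the z of the grasp point in the tool frame, in m); z points along the fingers, y is the line along which they close (so a half turn about z gives the same grasp; the last joint's range is limited). The gripper opens to 87 mm and grips with 3 to 60 N. Pads are 19 mm wide; open, the fingers measure 117 mm over their backs; the gripper's body (75 mm by 190 mm) begins 51 mm behind the grasp point.
Start: joints at [-1.279, 0.321, -0.07, 1.45, 0.023, 1.371, -0.057], TCP at [0.178, 0.625, 0.405] pointing down, gripper open.
Joint ranges: [-2.86, 2.86], [-0.3, 2.09], [-1.38, 1.24], [0.06, 2.45], [-1.56, 4.7], [0.09, 2.05], [-2.69, 2.69]. Speed limits (rad/s): [2.57, 2.57, 3.14, 3.14, 3.14, 3.14, 3.14].

INTERFACE

Orientations are given as a unit quaternion [w, x, y, z].
In Python, from bench import robot gives the robot as it stands. The module is installed in compiled form; this text tells all that it offers.
- The arm moves only by the shell command python3 -m inch 'ROWS' [FORCE]. ROWS is JSON, one flat list of numbers, 5 for each row, row after row: the shift along the world's x, y, z in units of 30 mm (1.0 is 30 mm), then the turn about the world's z in rad, then the closure, from 0 (fully open) to 1 (shut). In form: [tx, ty, tz, twist, gripper, tx, ty, tz, twist, gripper, ...]. A call has 1 to 12 rows; each row shifts and turns the commanded pose from where the row before left it; what a row does not reach is not made up. A row lasts 1/12 s, in which the tool goes at most 41.7 mm and 7.16 degrees, less where a joint would pass 70% of its speed; a pose out of reach is approached as far as the arm can. A call is refused whole if a number of a shift passes 1 or a number of a turn 0.125, either way. A call with a gripper value outside its range is refused whole. The fingers move at their own pace and stop on an object; FORCE is the grip in N (left out, the last holds). Time passes only in rows, so rows that do not move let the fingers close. It gives the time, the measured TCP pose, the force, the opening and the grip force at its end, in the units of the state.
- robot.read_state(): the state, without advancing time (a new reading comes with each control period).
- robot.get_image(name): name is "scene" or "top" or "wrist"; returns (picture, depth): 384x512x3 uint8, blue, green, red; 384x512 float32, m along the optical axis (not along the pixel's ray), 0 where there is no reading.
- robot.calibration(name): a dict with "K" (3x3 intrinsics, pixels), "R" (3x3) and "t" (3): a world point X has camera coordinates R X + t. Camera axes: x right, y down, z forward; pixel columns grow to the right and rows downward; lengths in m; the calibration is good to about 2 mm. The wrist camera is an equidistant fisheye: a pixel r from the principal point sees the ray r / f radians off the axis. A picture is of the moment at which its call begins: read the wrist's pose just before it. calibration takes no time and is no camera call; for the wrist camera it gives the pose at the moment of the call.
- robot.hand_in(): hands the job in; it is judged then, once.
The state is a dict: "time": time; "joint_pos": joint angles; "qd": joint speeds; "effort": joint torques, N m; "eef_pos": TCP position; "eef_rot": TCP orientation; "wrist_force": force on the tool from outside, world axes, zero at the start; "ft_torque": the same for the moment, N m; "finger_gap": finger opening in m; "grasp_force": force on a finger pad.
Only numpy, scipy, OpenCV 4.12 (cv2) and the standard library are available. Lean on these libraries where they do the work, as an engineer would, in place of code of your own. Each camera call takes 0.05 s, during which the arm holds its last target. There are 200 camera calls.

## Working session

There is one attempt and no reset: what is moved stays moved. The work goes in short steps, Python scripts to look and compute and a shell command to move; the robot and the scene stay as the last step left them, time stands still between calls to the robot, and variables do not carry over. Pictures are saved under pics/ and viewed, at most 10 in all, crops included, and the job is handed in when it is done.

```bash
mkdir -p pics; python3 - <<'E'
from bench import robot
import cv2,numpy as np
s=robot.read_state();print(s,robot.grasp_offset)
for n in("top","scene"):
    im,d=robot.get_image(n);cv2.imwrite(f"pics/{n}0.png",im);np.savez(f"{n}0.npz",im=im,d=d,**robot.calibration(n));print(n,robot.calibration(n))
E
```

```text
{'time': 0.0, 'joint_pos': array([-1.27890811,  0.32181537, -0.07005277,  1.45171587,  0.02259182,
        1.37079469, -0.05691423]), 'qd': array([ 4.15324220e-04, -1.08944365e-04,  8.73715060e-04,  9.09398762e-05,
       -5.97082174e-04,  6.05196082e-04,  2.90030169e-04]), 'effort': array([ 3.33510934e-04, -4.91277766e+01, -4.03899886e-01, -3.12532496e+01,
       -6.41273288e-02,  4.34179860e-02,  1.59121837e-04]), 'eef_pos': array([0.17823624, 0.62485824, 0.40364536]), 'eef_rot': array([-8.37152096e-05,  1.38455181e-01,  9.90368222e-01, -9.69884220e-04]), 'wrist_force': array([-0.07020936, -1.34548182,  0.17537568]), 'ft_torque': array([ 0.0139866 , -0.00869246, -0.00055007]), 'grasp_force': 0.0, 'finger_gap': 0.0870350033627963} 0.1635
top {'K': array([[405.99431137,   0.        , 254.61429026],
       [  0.        , 405.99431137, 191.79976583],
       [  0.        ,   0.        ,   1.        ]]), 'R': array([[ 0.01563147, -0.9996948 , -0.01913035],
       [-0.9898121 , -0.0127633 , -0.14180658],
       [ 0.14151913,  0.0211521 , -0.98970951]]), 't': array([0.05327853, 0.55890874, 0.91867187])}
scene {'K': array([[493.5017633 ,   0.        , 256.64993644],
       [  0.        , 493.5017633 , 188.25370184],
       [  0.        ,   0.        ,   1.        ]]), 'R': array([[ 0.6581832 ,  0.75273349, -0.01368096],
       [ 0.38779982, -0.35455237, -0.85082544],
       [-0.64529542,  0.55469353, -0.52527032]]), 't': array([-0.40274003, -0.11091027,  1.41372165])}
```

View pics/top0.png

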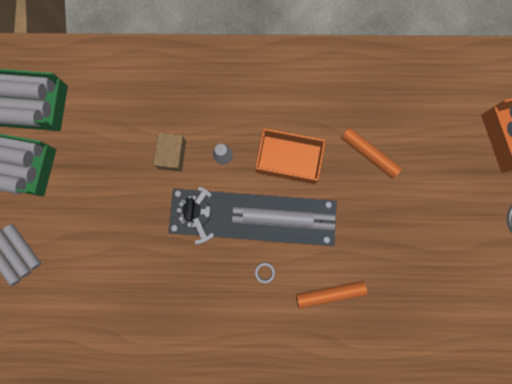

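View pics/scene0.png

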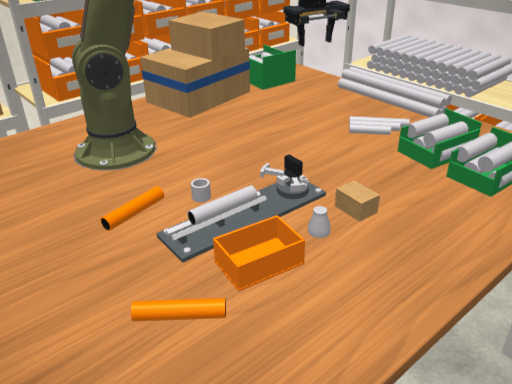

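Top view: fixture plate spans about px (170..337, 190..244) with the turret near (191,210) on the left (+y), the tube near (275,217), and the coupling at (265,273). I'll enlarge it to measure.

```bash
cat > h.py <<'E'
import numpy as np,cv2
def px2w(c,u,v,z):
    r=np.linalg.inv(c['K'])@np.array([u,v,1.]);o=-c['R'].T@c['t'];d=c['R'].T@r
    return o+d*(z-o[2])/d[2]
def w2px(c,X):
    p=c['K']@(c['R']@np.asarray(X)+c['t']);return p[:2]/p[2]
E
python3 - <<'E'
import cv2,numpy as np
from h import *
c=np.load('top0.npz');im=c['im']
cv2.imwrite('pics/crop0.png',cv2.resize(im[180:250,162:345],None,fx=4.3,fy=4.3,interpolation=cv2.INTER_CUBIC))
# dark plate mask
hsv=cv2.cvtColor(im,cv2.COLOR_BGR2HSV);m=((hsv[...,2]<85)&(hsv[...,1]<110)).astype(np.uint8)
m[:180]=0;m[255:]=0;m[:,:160]=0;m[:,350:]=0
m=cv2.morphologyEx(m,cv2.MORPH_OPEN,np.ones((3,3)))
h=cv2.convexHull(np.argwhere(m)[:,::-1].astype(np.int32))
r=cv2.minAreaRect(h);b=cv2.boxPoints(r);print(r)
for p in b:print(p,px2w(c,*p,.012))
E
```

```text
((244.40863037109375, 216.27919006347656), (148.33636474609375, 44.5294075012207), 4.085616588592529)
[168.84265 233.20303] [0.45880436 0.26678402 0.012     ]
[172.01523 188.7868 ] [0.56698108 0.263939   0.012     ]
[319.9746  199.35535] [ 0.54572421 -0.09653789  0.012     ]
[316.80203 243.77158] [ 0.4390118  -0.08824354  0.012     ]
```

View pics/crop0.png

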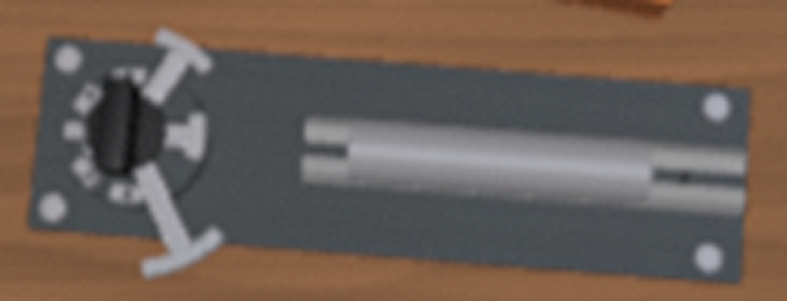

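Crop: plate corners at (50,37), (750,88), (742,282), (28,230); knob bar about (127,82)–(120,172); tube from x≈349 to 652, y≈155 to 180.

```bash
python3 - <<'E'
import numpy as np
from h import *
from scipy.optimize import least_squares
c=np.load('top0.npz')
P=[((50,37),(55,180)),((750,88),(55,-220)),((742,282),(-55,-220)),((28,230),(-55,180))]
f=lambda q:(q[0]/4.3+162-.4,q[1]/4.3+180-.4)
W=np.array([px2w(c,*f(a),.012) for a,_ in P]);L=np.array([b for _,b in P])/1e3
def T(p,l):
    C,S=np.cos(p[2]),np.sin(p[2]);l=np.atleast_2d(l);return np.c_[p[0]+C*l[:,0]-S*l[:,1],p[1]+S*l[:,0]+C*l[:,1]]
r=least_squares(lambda p:(T(p,L)-W[:,:2]).ravel(),[.5,.05,0]);p=r.x
print('pose',p,'res mm',(r.fun*1e3).round(1)); np.save('pose.npy',p)
ax=T(p,[0,.12])[0];print('axis',ax)
for q in((127,82),(120,172),(123,125)):print('knob',px2w(c,*f(q),.1))
inv=lambda w:(np.array([[np.cos(p[2]),np.sin(p[2])],[-np.sin(p[2]),np.cos(p[2])]])@(w[:2]-p[:2]))*1e3
for q,z in(((349,155),.062),((652,180),.062),((500,158),.071)):print('tube',inv(px2w(c,*f(q),z)))
print('knob local',inv(px2w(c,*f((123,125)),.1)))
for a in(40,45,50):0
d=c['d'];
for q in((123,125),(500,158),(170,215)):
    u,v=f(q);z=d[int(round(v)),int(round(u))];X=c['R'].T@(np.linalg.inv(c['K'])@[u*z,v*z,z]-c['t']);print('depth pt',X)
E
```

```text
pose [ 0.50326088  0.08622013 -0.0588888 ] res mm [ 0.3  1.6  0.7 -1.5 -0.9 -0.8 -0.1  0.6]
axis [0.51032345 0.20601212]
knob [0.53237759 0.20035586 0.1       ]
knob [0.48596781 0.20218976 0.1       ]
knob [0.51011501 0.20157296 0.1       ]
tube [-3.82578727  0.62555124]
tube [  -5.34937087 -160.63286305]
tube [ -0.32778544 -79.33131223]
knob local [5.31840281e-02 1.15556268e+02]
depth pt [0.50982539 0.20104287 0.10293582]
depth pt [0.49824694 0.00705358 0.07121417]
depth pt [0.46612441 0.1812278  0.06420137]
```

```bash
python3 -m inch '[0.3,-0.4,0,0.02,0, 0.6,-0.8,0,0.02,0, 0.7,-0.9,0,0.02,0, 0.7,-0.9,0,0.02,0, 0.7,-0.9,0,0.02,0, 0.7,-0.9,-0.1,0.02,0, 0.7,-0.9,-0.1,0.02,0, 0.7,-0.9,-0.2,0.02,0, 0.7,-0.9,-0.2,0.02,0, 0.7,-0.9,-0.2,0.02,0, 0.7,-0.9,-0.2,0.02,0, 0.7,-0.9,-0.2,0,0]' 20
python3 -m inch '[0.7,-0.9,-0.2,0,0, 0.7,-0.9,-0.2,0,0, 0.7,-0.9,-0.2,0,0, 0.7,-0.9,-0.2,0,0, 0.5,-0.6,-0.2,0,0, 0.27,-0.33,-0.1,0,0, 0,0,0,0,0, 0,0,0,0,0]'
python3 - <<'E'
from bench import robot
import cv2,numpy as np
c=robot.calibration("wrist");im,d=robot.get_image("wrist");cv2.imwrite("pics/w1.png",im);np.savez("w1.npz",im=im,d=d,**c);print(c)
print(robot.read_state()['eef_pos'],robot.read_state()['eef_rot'])
E
```

```text
time: 1.1
eef_pos: [0.4159, 0.3175, 0.3682]
eef_rot: [-0.0, 0.028, 1.0, -0.0]
wrist_force: [-0.1, 0.5, 0.6]
finger_gap: 0.0868
grasp_force: 0.0
time: 1.77
eef_pos: [0.5222, 0.1829, 0.3353]
eef_rot: [-0.001, 0.03, 1.0, -0.0]
wrist_force: [0.2, 0.6, -0.3]
finger_gap: 0.0868
grasp_force: 0.0
{'K': array([[297.31863964,   0.        , 249.88392681],
       [  0.        , 297.31863964, 190.44470434],
       [  0.        ,   0.        ,   1.        ]]), 'R': array([[ 5.93591786e-02,  9.98236636e-01, -3.25887372e-04],
       [ 9.51624985e-01, -5.64888618e-02,  3.02024663e-01],
       [ 3.01473675e-01, -1.82380585e-02, -9.53300056e-01]]), 't': array([-0.21385417, -0.50221874,  0.17296422])}
[0.52180456 0.18412648 0.3355439 ] [-5.10814525e-04  2.85431415e-02  9.99592398e-01  2.56571858e-04]
```

View pics/w1.png

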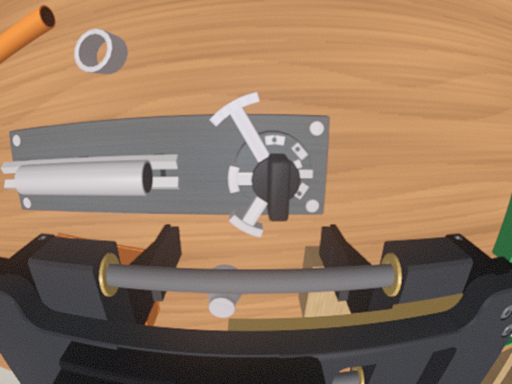

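Wrist view: knob bar around (278,187), tube's turret end around (147,177), long-arm pad at (236,108). I use the depth for the knob top.

```bash
cat >> h.py <<'E'
def fishcloud(c):
    K,R,t,d=c['K'],c['R'],c['t'],c['d'];v,u=np.mgrid[:384,:512]
    x=(u-K[0,2])/K[0,0];y=(v-K[1,2])/K[1,1];th=np.hypot(x,y)+1e-9
    s=np.tan(th)/th;P=np.stack([x*s*d,y*s*d,d],-1);W=(P-t)@R;W[d<=0]=np.nan;return W
E
python3 - <<'E'
import numpy as np,cv2
from h import *
c=dict(np.load('w1.npz'));W=fishcloud(c);p=np.load('pose.npy')
print('cam',-c['R'].T@c['t'])
reg=np.zeros((384,512),bool);reg[130:230,230:310]=1
m=reg&(W[...,2]>.092)&(W[...,2]<.115)
X=W[m];print(len(X),np.median(X,0),X.min(0),X.max(0))
r=cv2.minAreaRect((X[:,:2]*1000).astype(np.float32));print('knob top rect mm',r)
g=cv2.cvtColor(c['im'],cv2.COLOR_BGR2GRAY)
C,S=np.cos(p[2]),np.sin(p[2])
loc=lambda w:np.stack([C*(w[...,0]-p[0])+S*(w[...,1]-p[1]),-S*(w[...,0]-p[0])+C*(w[...,1]-p[1])],-1)*1e3
reg[:]=0;reg[155:200,0:165]=1
m=reg&(W[...,2]>.058)&(W[...,2]<.08);L=loc(W[m]);print('tube',len(L),np.percentile(L,[1,50,99],axis=0),np.percentile(W[m][:,2],[50,99]))
# plate corner/arm check
reg[:]=0;reg[80:170,200:310]=1
m=reg&(W[...,2]>.05)&(W[...,2]<.068);L=loc(W[m]);print('arms',np.percentile(L,[1,99],axis=0))
print(loc(X.mean(0)))
top=np.load('top0.npz')
for q in((320,181),(262,172),(256,170)):print('bin edge local',loc(px2w(top,*q,.06)))
E
```

```text
cam [0.43847395 0.18826184 0.31649956]
1315 [0.50701477 0.20568216 0.10073458] [0.48426677 0.19665246 0.09208184] [0.53465689 0.2146894  0.1035657 ]
knob top rect mm ((509.3744201660156, 206.00030517578125), (16.177167892456055, 49.8973274230957), 86.47471618652344)
tube 4137 [[ -17.73333485 -156.97842384]
 [  -4.63674069  -61.60030502]
 [  13.8732485     0.59963682]] [0.06980762 0.07309492]
arms [[-74.29411362  65.78793366]
 [-10.98332648 133.65171908]]
[ -2.73830443 119.52666522]
bin edge local [  89.46706872 -171.40138415]
bin edge local [101.10720624 -35.9752665 ]
bin edge local [104.84812417 -21.68563376]
```

```bash
python3 -m inch '[-0.2,0.35,-0.2,0,0.3, -0.2,0.38,-0.6,0,0.5, 0,0,-0.8,0,0.5, 0,0,-0.7,0,0.5, 0,0,-0.4,0,0.5, 0,0,-0.05,0,0.5, 0,0,0,0,0.5, 0,0,0,0,0.5]' 20
python3 - <<'E'
from bench import robot
s=robot.read_state();print(s['eef_pos'],s['eef_rot'],s['wrist_force'],s['ft_torque'])
E
```

```text
time: 2.48
eef_pos: [0.5106, 0.2058, 0.2543]
eef_rot: [0.001, 0.029, 1.0, 0.001]
wrist_force: [-0.3, -0.2, 0.2]
finger_gap: 0.046
grasp_force: 0.0
[0.51061298 0.20583348 0.25434935] [7.34824110e-04 2.85579641e-02 9.99591720e-01 5.43791426e-04] [-0.2626446  -0.24558765  0.17670929] [ 0.01584823  0.01869308 -0.02396978]
```

```bash
python3 -m inch '[0,0,-0.06,0,0.75, 0,0,0,0,0.9, 0,0,0,0,1, 0,0,0,0,1, 0,0,0,0,1, 0,0,0,0,1]' 20
python3 -m inch '[0,0,0.1,0,1, 0,0,0.1,0,1, 0,0,0.1,0,1, 0,0,0.1,0,1, 0,0,0,0,1, 0,0,0,0,1]' 20
python3 - <<'E'
from bench import robot
s=robot.read_state();print(s['eef_pos'],s['eef_rot'],s['wrist_force'],s['ft_torque'])
E
```

```text
time: 2.98
eef_pos: [0.5105, 0.2056, 0.2518]
eef_rot: [0.0, 0.029, 1.0, 0.001]
wrist_force: [0.8, 1.1, 0.9]
finger_gap: 0.0157
grasp_force: 20.0
time: 3.48
eef_pos: [0.5104, 0.2057, 0.2621]
eef_rot: [0.001, 0.029, 1.0, 0.0]
wrist_force: [6.0, 3.7, -13.0]
finger_gap: 0.0156
grasp_force: 20.0
[0.51040577 0.20570041 0.26214479] [5.12653599e-04 2.86514364e-02 9.99589281e-01 3.20404105e-04] [  5.97097667   3.72538315 -13.03862573] [ 0.88962643 -1.14972275 -0.03837118]
```

```bash
python3 -m inch '[0,0,0.04,0.03,1, 0,0,0,0.05,1, 0,0,0,0.06,1, 0,0,0,0.06,1, 0,0,0,0.06,1, 0,0,0,0.06,1, 0,0,0,0.06,1, 0,0,0,0.02,1]' 20
python3 - <<'E'
from bench import robot
s=robot.read_state();print(s['eef_pos'],s['eef_rot'],s['wrist_force'],s['ft_torque'])
E
```

```text
time: 4.15
eef_pos: [0.5104, 0.206, 0.2631]
eef_rot: [0.0, -0.172, 0.985, 0.0]
wrist_force: [4.9, 5.6, -12.9]
finger_gap: 0.0159
grasp_force: 20.0
[0.51035434 0.20597091 0.26308738] [ 4.79264130e-04 -1.71918283e-01  9.85111016e-01  4.01260305e-04] [  4.87999945   5.62416642 -12.93834647] [ 1.07702463 -1.2115641   0.01249443]
```

```bash
python3 -m inch '[0.02,0.02,0,0.03,1, 0,0,0,0.05,1, 0,0,0,0.06,1, 0,0,0,0.06,1, 0,0,0,0.06,1, 0,0,0,0.06,1, 0,0,0,0.05,1, 0,0,0,0.01,1, 0,0,0,0,1, 0,0,0,0,1]' 20
python3 - <<'E'
from bench import robot
import numpy as np
s=robot.read_state();q=s['eef_rot'];print(s['eef_pos'],'turn',-2*np.arctan2(q[1],q[2])+.057,s['wrist_force'],s['ft_torque'])
E
```

```text
time: 4.98
eef_pos: [0.5105, 0.2064, 0.2628]
eef_rot: [-0.0, -0.354, 0.935, 0.0]
wrist_force: [4.4, 3.8, -12.5]
finger_gap: 0.0159
grasp_force: 20.0
[0.51049325 0.20637495 0.26275095] turn 0.779998434818212 [  4.35310444   3.77961538 -12.51719148] [ 0.93896368 -0.91404417  0.02021929]
```

```bash
python3 -m inch '[0,0,-0.04,0,1, 0,0,-0.03,0,1, 0,0,0,0,1, 0,0,0,0,1]' 20
python3 -m inch '[0,0,0,0,0.79, 0,0,0,0,0.79, 0,0,0,0,0.79, 0,0,0,0,0.79]' 20
python3 - <<'E'
from bench import robot
import numpy as np,cv2
from h import *
s=robot.read_state();q=s['eef_rot'];print(s['eef_pos'],'turn',-2*np.arctan2(q[1],q[2])+.057,s['wrist_force'],s['ft_torque'])
c=robot.calibration("wrist");im,d=robot.get_image("wrist");cv2.imwrite("pics/w2.png",im);np.savez("w2.npz",im=im,d=d,**c)
E
```

```text
time: 5.32
eef_pos: [0.5105, 0.2063, 0.2607]
eef_rot: [-0.0, -0.354, 0.935, 0.0]
wrist_force: [4.1, 3.7, -11.5]
finger_gap: 0.0159
grasp_force: 20.0
time: 5.65
eef_pos: [0.511, 0.2055, 0.263]
eef_rot: [-0.0, -0.353, 0.936, 0.0]
wrist_force: [-1.5, 0.6, 0.1]
finger_gap: 0.018
grasp_force: 0.3
[0.51099489 0.20549626 0.263005  ] turn 0.7790176257134843 [-1.48561422  0.58209988  0.09251878] [0.08971279 0.21779055 0.01248082]
```

View pics/w2.png

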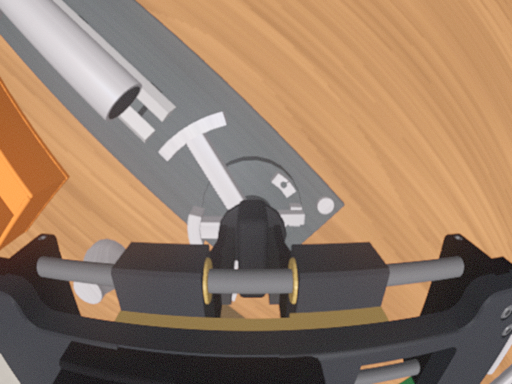

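Wrist view: fingers loose around the knob, the long arm's pad at about (195,135), the tube's near end at (125,97). I'll measure the turret's angle and lift from the arm's depth.

```bash
cat >> h.py <<'E'
def turret(name):
    from bench import robot
    s=robot.read_state();c=robot.calibration("wrist");im,d=robot.get_image("wrist")
    c=dict(c,d=d,im=im);np.savez(name,**c);return s,meas(c)
def meas(c,ax=(.510,.206),yaw=-.06):
    W=fishcloud(c);dx=W[...,0]-ax[0];dy=W[...,1]-ax[1];r=np.hypot(dx,dy)
    hs=cv2.cvtColor(c['im'],cv2.COLOR_BGR2HSV)
    a=np.arctan2(dy,dx)-yaw
    th=np.angle(np.exp(1j*(a+np.radians(150))))
    m=(r>.045)&(r<.085)&(W[...,2]>.052)&(W[...,2]<.085)&(th>.3)&(th<1.6)&(hs[...,2]>120)
    st=m&(r<.066); # stem
    return dict(n=int(m.sum()),z=float(np.median(W[m][:,2])),stem=float(np.median(th[st])) if st.any() else None,pad=float((np.percentile(th[m],2)+np.percentile(th[m],98))/2),rmax=float(np.percentile(r[m],98)))
def show(name):
    s,m=turret(name);q=s['eef_rot']
    print('t',round(s['time'],2),'tcp',s['eef_pos'].round(4),'tool turn',round(-2*np.arctan2(q[1],q[2])+.057,3),'F',s['wrist_force'].round(1),'Mz',s['ft_torque'].round(2),'gap',s['finger_gap']);print(m)
E
python3 - <<'E'
from h import *
c=dict(np.load('w2.npz'));print(meas(c))
E
```

```text
{'n': 1941, 'z': 0.06993820088980277, 'stem': 0.7544043581827672, 'pad': 0.7704529373583899, 'rmax': 0.07765905900069621}
```

```bash
python3 -m inch '[0,0,0,0.03,0.79, 0,0,0,0.03,0.79, 0,0,0,0.03,0.79, 0,0,0,0.02,0.79, 0,0,0,0.02,0.79, 0,0,0,0.02,0.79, 0,0,0,0,0.79]' 20 | grep -E 'time|force'
python3 -c "
from h import *
show('w3.npz')"
```

```text
time: 6.28
wrist_force: [-0.7, 5.7, 0.6]
grasp_force: 5.3
t 6.28 tcp [0.511  0.2066 0.263 ] tool turn 0.93 F [-0.7  5.7  0.6] Mz [ 1.22  0.1  -0.14] gap 0.018293087448767863
{'n': 1952, 'z': 0.06998013509121918, 'stem': 0.7719386347600734, 'pad': 0.7817887187483862, 'rmax': 0.07786991594683453}
```

```bash
python3 -m inch '[0,0,0,0.02,0.79, 0,0,0,0.02,0.79, 0,0,0,0.02,0.79, 0,0,0,0.02,0.79, 0,0,0,0,0.79]' 20 | grep -E 'time|force'
python3 -c "
from h import *
show('w4.npz')"
```

```text
time: 6.75
wrist_force: [-2.2, 6.0, -0.3]
grasp_force: 5.9
t 6.75 tcp [0.511  0.2067 0.263 ] tool turn 1.01 F [-2.2  6.  -0.3] Mz [ 1.31  0.2  -0.19] gap 0.01870622156089943
{'n': 1945, 'z': 0.06998292301860856, 'stem': 0.8478673991907826, 'pad': 0.858286687148986, 'rmax': 0.07783535390017012}
```

```bash
python3 -m inch '[0,0,0,0.02,0.79, 0,0,0,0.02,0.79, 0,0,0,0.02,0.79, 0,0,0,0,0.79]' 20 | grep -E 'time|force'
python3 -c "
from h import *
show('w5.npz')"
python3 -m inch '[0,0,0,0.02,0.79, 0,0,0,0.02,0.79, 0,0,0,0.02,0.79, 0,0,0,0,0.79]' 20 | grep -E 'time|force'
python3 -c "
from h import *
show('w6.npz')"
```

```text
time: 7.13
wrist_force: [-0.4, 5.1, 0.5]
grasp_force: 6.0
t 7.13 tcp [0.5109 0.2067 0.2629] tool turn 1.07 F [-0.4  5.1  0.5] Mz [ 1.27  0.22 -0.15] gap 0.01818079482871716
{'n': 1946, 'z': 0.06997976455985584, 'stem': 0.9069278566800961, 'pad': 0.9187131774582461, 'rmax': 0.07782216210046093}
time: 7.52
wrist_force: [-0.7, 5.3, -1.5]
grasp_force: 5.5
t 7.52 tcp [0.5108 0.2068 0.2628] tool turn 1.13 F [-0.7  5.3 -1.5] Mz [ 1.35  0.22 -0.22] gap 0.018738238523974163
{'n': 1951, 'z': 0.06990932658251411, 'stem': 0.9693193021025153, 'pad': 0.9797895160486293, 'rmax': 0.0777904785125775}
```

```bash
for i in 1; do python3 -m inch '[0,0,0,0.015,0.79, 0,0,0,0.015,0.79, 0,0,0,0.015,0.79, 0,0,0,0.015,0.79, 0,0,0,0,0.79]' 20 | grep -E 'time|force'; done
python3 -c "
from h import *
show('w7.npz')"
python3 -m inch '[0,0,0,0.015,0.79, 0,0,0,0.015,0.79, 0,0,0,0.015,0.79, 0,0,0,0.015,0.79, 0,0,0,0,0.79]' 20 | grep -E 'time|force'
python3 -c "
from h import *
show('w8.npz')"
```

```text
time: 7.98
wrist_force: [-0.6, 5.7, -1.7]
grasp_force: 5.0
t 7.98 tcp [0.5107 0.2068 0.2625] tool turn 1.19 F [-0.6  5.7 -1.7] Mz [ 1.38  0.03 -0.08] gap 0.01811094927842542
{'n': 1945, 'z': 0.06941429121980632, 'stem': 1.0313596517229624, 'pad': 1.0411670514901434, 'rmax': 0.0777936925677334}
time: 8.45
wrist_force: [-1.7, 3.6, -2.2]
grasp_force: 2.0
t 8.45 tcp [0.5104 0.2058 0.2621] tool turn 1.25 F [-1.7  3.6 -2.2] Mz [ 0.91  0.59 -0.1 ] gap 0.018232349622862805
{'n': 1766, 'z': 0.06213411137525238, 'stem': 1.1219822632587324, 'pad': 1.133536275503294, 'rmax': 0.07763761222740126}
```

```bash
python3 -m inch '[0,0,0,-0.05,0.7, 0,0,0,-0.03,0.5, 0,0,0,0,0.4, 0,0,0,0,0.4, 0,0,0,0,0.4]' 20 | grep -E 'time|force|gap'
python3 -c "
from h import *
show('w9.npz')
c=dict(np.load('w1.npz'));W=fishcloud(c)
for n in ('w1','w8','w9'):
    c=dict(np.load(n+'.npz'));W=fishcloud(c);dx=W[...,0]-.51;dy=W[...,1]-.206;r=np.hypot(dx,dy)
    m=(r>.045)&(r<.077)&(W[...,2]>.052)&(W[...,2]<.085)&(dx<0)&(dy<.0);print(n,np.percentile(W[m][:,2],[10,50,90]))
    k=(r<.03)&(W[...,2]>.08)&(W[...,2]<.12);print(k.sum(), np.percentile(W[k][:,2],[50,90]), cv2.minAreaRect((W[k&(W[...,2]>.09)][:,:2]*1000).astype(np.float32)))
"
```

```text
time: 8.92
wrist_force: [0.2, 0.7, 0.3]
finger_gap: 0.0437
grasp_force: 0.0
t 8.92 tcp [0.5114 0.2049 0.2628] tool turn 1.169 F [0.2 0.7 0.3] Mz [ 0.07  0.1  -0.04] gap 0.04371302552618175
{'n': 1740, 'z': 0.062158599692639774, 'stem': 1.1186953293120847, 'pad': 1.1304568390832683, 'rmax': 0.07756055369359421}
w1 [0.06040113 0.06204433 0.06373941]
1422 [0.10065559 0.10168471] ((509.36541748046875, 205.99786376953125), (16.2261905670166, 49.88803482055664), 86.35224914550781)
w8 [0.0595306  0.06208928 0.06367694]
3287 [0.10078648 0.11238187] ((508.2417297363281, 200.2200164794922), (37.467628479003906, 33.95798110961914), 18.071638107299805)
w9 [0.05859943 0.06203236 0.06365715]
3119 [0.10066404 0.10918791] ((506.7536315917969, 198.7904815673828), (35.19676971435547, 56.53110122680664), 63.02208709716797)
```

Snapped home: arm height back to the seated value, turn ≈1.12. Now up and across to the tube.

```bash
python3 -m inch '[0,0,0.5,0,0.4, 0,0,1,0,0.4, 0,0,0.8,0.02,0.4, 0,-0.4,0,0.05,0.4, -0.05,-0.9,0,0.05,0.4, -0.08,-0.9,0,0.05,0.4, -0.1,-1,0,0.05,0.4, -0.1,-1,0,0.05,0.4, -0.1,-1,0,0.05,0.4, 0,-0.9,0,0.05,0.4, 0,-0.5,0,0.03,0.4, 0,0,0,0,0.4]' 5
python3 - <<'E'
from h import *
from bench import robot
s=robot.read_state();q=s['eef_rot'];print(s['eef_pos'],'yaw',-2*np.arctan2(q[1],q[2]),s['joint_pos'])
c=robot.calibration("wrist");im,d=robot.get_image("wrist");c=dict(c,im=im,d=d);np.savez('w10.npz',**c);cv2.imwrite('pics/w10.png',im)
W=fishcloud(c);C,S=np.cos(-.06),np.sin(-.06);dx=W[...,0]-.51;dy=W[...,1]-.206;x=C*dx+S*dy;y=-S*dx+C*dy
m=(abs(x)<.03)&(y<-.09)&(y>-.32)&(W[...,2]>.06)&(W[...,2]<.085)
for a in np.arange(-.30,-.09,.03):
    k=m&(abs(y-a)<.015)
    if k.sum()>20:
        top=k&(W[...,2]>.066);print(round(a,2),k.sum(),'x',np.percentile(x[k],[2,98]).round(4),np.median(x[top]) if top.any() else 0,'z',np.percentile(W[k][:,2],95))
print('y ext',np.percentile(y[m],[.5,99.5]))
E
```

```text
time: 9.97
eef_pos: [0.5045, 0.0823, 0.3224]
eef_rot: [-0.011, -0.632, 0.775, 0.0]
wrist_force: [-0.2, -1.2, -0.6]
finger_gap: 0.0516
grasp_force: 0.0
[0.5045145  0.08230175 0.32242447] yaw 1.3692622979550584 [ 0.15498293  0.11385323 -0.39430068  1.87691578  0.05740064  1.18010329
  2.68019063]
-0.27 1159 x [-0.0161  0.0146] -0.0009176070456158869 z 0.07269952027466947
-0.24 1480 x [-0.0162  0.0147] -0.0009276619539028749 z 0.07268269283923628
-0.21 1473 x [-0.0157  0.0147] -0.000695318696080905 z 0.07275673961747417
-0.18 1438 x [-0.0157  0.0147] -0.0007458945204773509 z 0.07260869092773652
-0.15 1356 x [-0.0157  0.0151] -0.00044181134898421334 z 0.07263867713261898
-0.12 635 x [-0.0155  0.0152] -0.00043938934032095424 z 0.07269217408768111
y ext [-0.27876369 -0.12068792]
```

View pics/w10.png

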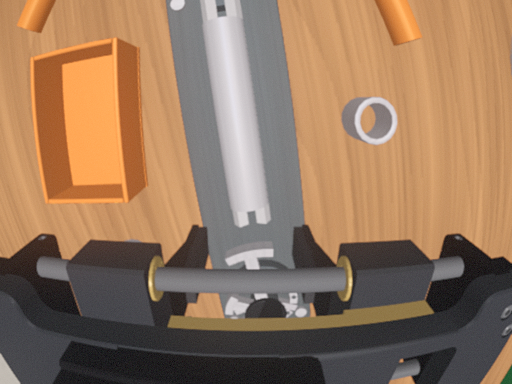

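Wrist view: tube lies from (222,15) to (250,215), its turret end towards the long arm pad at (250,255), which now faces it. Joint 7 is at its limit, so I turn the hand back the other half turn.

```bash
python3 -m inch '[0,0,0,-0.06,0.4, 0,-0.2,0,-0.12,0.4, 0,-0.2,0,-0.12,0.4, 0,-0.2,0,-0.12,0.4, 0,-0.2,0,-0.12,0.4, 0,-0.2,0,-0.12,0.4, 0,-0.2,0,-0.12,0.4, 0,-0.2,0,-0.12,0.4, 0,-0.2,0,-0.12,0.4, 0,-0.2,0,-0.12,0.4, 0,-0.2,0,-0.12,0.4, 0,-0.2,0,-0.12,0.4]' 5
python3 -m inch '[0,-0.2,0,-0.12,0.4, 0,-0.2,0,-0.12,0.4, 0,-0.1,0,-0.12,0.4, 0,0,0,-0.12,0.4, -0.1,0,0,-0.12,0.4, -0.1,0,0,-0.12,0.4, 0,0,0,-0.12,0.4, 0,0,0,-0.12,0.4, 0,0,0,-0.12,0.4, 0,0,0,-0.12,0.4, 0,0,0,-0.12,0.4, 0,0,0,0,0.4]' 5
python3 - <<'E'
from h import *
from bench import robot
s=robot.read_state();q=s['eef_rot'];print(s['eef_pos'],'yaw',-2*np.arctan2(q[1],q[2]),q,s['joint_pos'])
E
```

```text
time: 11.02
eef_pos: [0.5043, 0.0207, 0.3228]
eef_rot: [-0.008, 0.005, 1.0, 0.007]
wrist_force: [0.6, -0.3, 1.2]
finger_gap: 0.0523
grasp_force: 0.0
time: 12.02
eef_pos: [0.4983, 0.006, 0.3229]
eef_rot: [-0.002, 0.616, 0.788, 0.011]
wrist_force: [0.4, 0.8, 0.1]
finger_gap: 0.0523
grasp_force: 0.0
[0.49832632 0.00601068 0.32287407] yaw -1.326951944385979 [-0.00198575  0.61582241  0.78780931  0.01073792] [ 0.1182778   0.06286082 -0.18242472  1.92411795 -0.00800354  1.14435528
  0.18338368]
```

```bash
python3 -m inch '[0,0,0,-0.1,0.4, 0,0,0,-0.1,0.4, 0,0,0,-0.1,0.4, 0,0,0,0,0.4, 0,0,0,0,0.4]' 5 | grep time
cat >> h.py <<'E'
def grasp():
    from bench import robot
    from scipy.spatial.transform import Rotation as Ro
    s=robot.read_state();q=s['eef_rot'];R=Ro.from_quat([q[1],q[2],q[3],q[0]]).as_matrix()
    g=s['eef_pos']+R@[0,0,.1635];C,S=np.cos(-.06),np.sin(-.06);dx,dy=g[:2]-[.51,.206]
    print('t',s['time'],'tcp',s['eef_pos'].round(4),'grasp',g.round(4),'local',round(C*dx+S*dy,4),round(-S*dx+C*dy,4),'z-axis',R[:,2].round(3),'y-axis',R[:,1].round(3),'F',s['wrist_force'].round(2),'gap',round(s['finger_gap'],4),'grip',s['grasp_force'])
E
python3 -c "
from h import *
grasp()"
```

```text
time: 12.43
t 12.4333 tcp [0.4983 0.0056 0.3227] grasp [0.5007 0.0082 0.1592] local 0.0026 -0.198 z-axis [ 0.015  0.016 -1.   ] y-axis [ 0.999 -0.049  0.014] F [ 0.17  0.24 -0.04] gap 0.0518 grip 0.0
```

```bash
python3 -m inch '[-0.1,0,-0.3,-0.01,0.4, 0,0,-0.7,0,0.4, 0,0,-0.7,0,0.4, 0,0,-0.7,0,0.4, 0,0,-0.5,0,0.4, 0,0,-0.2,0,0.4, 0,0,0,0,0.4, 0,0,0,0,0.4]' 5 | grep time
python3 -c "
from h import *
grasp()"
```

```text
time: 13.1
t 13.1 tcp [0.4952 0.0049 0.2296] grasp [0.4976 0.0075 0.0662] local -0.0004 -0.1989 z-axis [ 0.015  0.016 -1.   ] y-axis [ 0.998 -0.064  0.014] F [-0.16 -0.81  0.  ] gap 0.052 grip 0.0
```

```bash
python3 -m inch '[0,0,0,0,0.5, 0,0,0,0,0.6, 0,0,0,0,0.7, 0,0,0,0,0.7, 0,0,0,0,0.7, 0,0,0,0,0.7]' 5 | grep time
python3 -c "
from h import *
grasp()"
python3 -m inch '[0.005,0.08,0,0,0.7, 0.005,0.1,0,0,0.7, 0.01,0.15,0,0,0.7, 0.01,0.15,0,0,0.7, 0.01,0.15,0,0,0.7, 0.01,0.15,0,0,0.7, 0.01,0.15,0,0,0.7, 0.005,0.1,0,0,0.7, 0,0,0,0,0.7]' 5 | grep time
python3 -c "
from h import *
grasp()"
```

```text
time: 13.6
t 13.6 tcp [0.4951 0.0049 0.2302] grasp [0.4975 0.0075 0.0667] local -0.0006 -0.1989 z-axis [ 0.014  0.016 -1.   ] y-axis [ 0.998 -0.065  0.013] F [-3.46 -0.49  6.13] gap 0.0336 grip 5.000922381877899
time: 14.35
t 14.35 tcp [0.497  0.0352 0.23  ] grasp [0.4993 0.0375 0.0665] local -0.0005 -0.1689 z-axis [ 0.014  0.014 -1.   ] y-axis [ 0.998 -0.065  0.013] F [-3.11 -1.86  5.27] gap 0.0336 grip 5.003601238131523
```

```bash
python3 -m inch '[0,0.05,0,0,0.7, 0.01,0.07,0,0,0.7, 0,0.07,0,0,0.7, 0.01,0.07,0,0,0.7, 0,0.04,0,0,0.7, 0,0,0,0,0.7]' 5 | grep time
python3 -c "
from h import *
grasp()"
python3 -m inch '[0,0.02,0,0,0.7, 0,0.02,0,0,0.7, 0,0,0,0,0.7]' 5 | grep -E 'time|wrist'
python3 -m inch '[0,0.02,0,0,0.7, 0,0.02,0,0,0.7, 0,0,0,0,0.7]' 5 | grep -E 'time|wrist'
python3 -c "
from h import *
grasp()"
```

```text
time: 14.85
t 14.85 tcp [0.4976 0.0438 0.2298] grasp [0.4999 0.0461 0.0663] local -0.0005 -0.1602 z-axis [ 0.014  0.014 -1.   ] y-axis [ 0.998 -0.065  0.013] F [-3.67 -4.36  4.94] gap 0.0339 grip 5.006239078938961
time: 15.1
wrist_force: [-3.5, -3.1, 4.9]
time: 15.35
wrist_force: [-3.2, -4.2, 5.4]
t 15.35 tcp [0.4976 0.0462 0.2298] grasp [0.5    0.0485 0.0663] local -0.0006 -0.1578 z-axis [ 0.014  0.014 -1.   ] y-axis [ 0.998 -0.066  0.013] F [-3.17 -4.17  5.43] gap 0.0337 grip 5.007142536342144
```

```bash
for i in a; do python3 -m inch '[0,0.02,0,0,0.7, 0,0.02,0,0,0.7, 0,0,0,0,0.7]' 5 | grep -E 'wrist|eef_pos'; done
python3 -m inch '[0,0.02,0,0,0.7, 0,0.02,0,0,0.7, 0,0,0,0,0.7]' 5 | grep -E 'wrist|eef_pos'
python3 -c "
from h import *
grasp()
from bench import robot
for n in ('scene',):
    im,d=robot.get_image(n);cv2.imwrite('pics/s2.png',cv2.resize(im[150:260,150:340],None,fx=4,fy=4,interpolation=cv2.INTER_CUBIC))"
```

```text
eef_pos: [0.4977, 0.0474, 0.2297]
wrist_force: [-3.7, -4.2, 4.6]
eef_pos: [0.4977, 0.048, 0.2296]
wrist_force: [-1.3, -5.6, 3.9]
t 15.85 tcp [0.4977 0.048  0.2296] grasp [0.5001 0.0502 0.0661] local -0.0006 -0.1561 z-axis [ 0.014  0.013 -1.   ] y-axis [ 0.998 -0.066  0.014] F [-1.26 -5.64  3.88] gap 0.034 grip 5.0029007345438
```

View pics/s2.png

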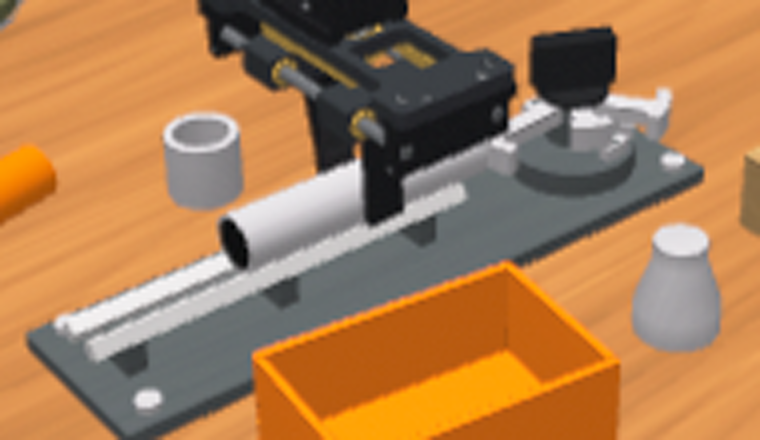

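Scene crop: tube's end reaches the pad near (505,152) and seems to be touching. One more small nudge confirms the contact.

```bash
python3 -m inch '[0,0.02,0,0,0.7, 0,0.02,0,0,0.7, 0,0,0,0,0.7, 0,0,0,0,0.7]' 5 | grep -E 'wrist|eef_pos'
python3 -m inch '[0,0.02,0,0,0.7, 0,0.02,0,0,0.7, 0,0,0,0,0.7, 0,0,0,0,0.7]' 5 | grep -E 'wrist|eef_pos'
python3 -c "
from h import *
grasp()"
```

```text
eef_pos: [0.4977, 0.0489, 0.2294]
wrist_force: [-2.1, -6.4, 3.1]
eef_pos: [0.4978, 0.0499, 0.2293]
wrist_force: [-0.5, -6.3, 2.2]
t 16.5667 tcp [0.4978 0.0499 0.2293] grasp [0.5002 0.052  0.0658] local -0.0006 -0.1543 z-axis [ 0.015  0.013 -1.   ] y-axis [ 0.998 -0.066  0.014] F [-0.47 -6.26  2.24] gap 0.0339 grip 5.001060515642166
```

```bash
python3 -m inch '[0,0,0,0,0.6, 0,0,0,0,0.5, 0,0,0,0,0.4, 0,0,0,0,0.4, 0,0,0,0,0.4, 0,0,0.3,0,0.4, 0,0,0.6,0,0.4, 0,0,0.8,0,0.4, 0,0,0.8,0,0.4, 0,-0.3,0.5,0,0.4, 0,-0.3,0,0,0.4, 0,0,0,0,0.4]' 5 | grep -E 'time|wrist|eef_pos'
python3 - <<'E'
from h import *
from bench import robot
c=robot.calibration("wrist");im,d=robot.get_image("wrist");c=dict(c,im=im,d=d);np.savez('w11.npz',**c);cv2.imwrite('pics/w11.png',im)
W=fishcloud(c);C,S=np.cos(-.06),np.sin(-.06);dx=W[...,0]-.51;dy=W[...,1]-.206;x=C*dx+S*dy;y=-S*dx+C*dy
m=(abs(x)<.016)&(y<-.0)&(y>-.34)&(W[...,2]>.064)&(W[...,2]<.085)
print('tube y ext',np.percentile(y[m],[.5,99.5]),'x',np.percentile(x[m],[1,99]))
im,d=robot.get_image("scene");cv2.imwrite('pics/s3.png',im);np.savez('s3.npz',im=im,d=d,**robot.calibration('scene'))
im,d=robot.get_image("top");cv2.imwrite('pics/t3.png',cv2.resize(im[175:255,162:345],None,fx=4.3,fy=4.3,interpolation=cv2.INTER_CUBIC))
E
```

```text
time: 17.57
eef_pos: [0.4981, 0.0321, 0.3208]
wrist_force: [-0.6, -0.4, -0.2]
tube y ext [-0.23326678 -0.00623222] x [-0.01480466  0.01382603]
```

View pics/w11.png

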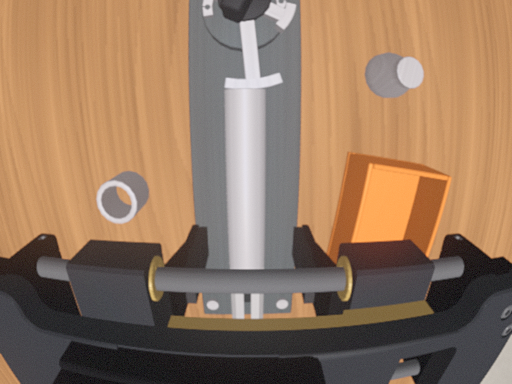

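Wrist view: the tube's end meets the long arm's pad at about (246,85); coupling, reducer and bin are undisturbed. One enlarged crop to check for a gap, and a numeric check of the bystanders.

```bash
python3 - <<'E'
from h import *
c=dict(np.load('w11.npz'));cv2.imwrite('pics/c11.png',cv2.resize(c['im'][60:120,210:290],None,fx=8,fy=8,interpolation=cv2.INTER_CUBIC))
W=fishcloud(c);C,S=np.cos(-.06),np.sin(-.06);dx=W[...,0]-.51;dy=W[...,1]-.206;y=-S*dx+C*dy
for v in range(70,100):print(v,c['im'][v,243:250].mean((0,1)).round(),(W[v,246,2]*1e3).round(1),(y[v,246]*1e3).round(1))
E
```

```text
70 201.0 61.5 -62.4
71 198.0 60.6 -63.1
72 198.0 61.5 -64.0
73 196.0 61.5 -64.9
74 194.0 60.9 -65.6
75 192.0 60.6 -66.4
76 192.0 60.6 -67.2
77 190.0 61.9 -68.2
78 198.0 61.5 -69.0
79 217.0 63.2 -69.9
80 226.0 63.3 -70.7
81 226.0 62.5 -71.5
82 227.0 64.1 -72.4
83 226.0 63.7 -73.2
84 226.0 63.4 -74.0
85 227.0 64.4 -74.8
86 227.0 63.3 -75.6
87 223.0 63.3 -76.4
88 210.0 69.6 -77.5
89 219.0 71.3 -78.4
90 224.0 72.4 -79.2
91 224.0 72.8 -80.0
92 223.0 72.7 -80.8
93 224.0 72.3 -81.6
94 224.0 70.8 -82.3
95 223.0 70.4 -83.1
96 224.0 72.4 -83.9
97 224.0 73.0 -84.7
98 223.0 71.1 -85.4
99 224.0 72.8 -86.2
```

View pics/c11.png

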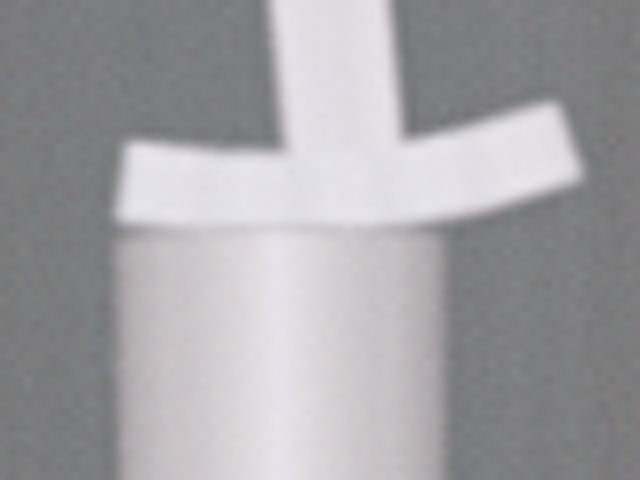

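```bash
python3 -c "
from bench import robot
print(robot.hand_in())"
```

```text
the job is handed in; nothing more can be done
None
```

The job is handed in after about 18 s of robot time: the turret is locked in its new notch at about +1.12 rad with the longest arm facing the tube, the tube lies against that arm, the hand is clear, and the other parts looked undisturbed.

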